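# Put the violin maker's carving planes back in their caddy

### The job

Put the four complete brass carving planes, those with an iron and wedge in them, back in the caddy: each into the bay that has its shape and size (large or small, straight-ended or round-ended), sitting flat on its sole on the bay's floor. Set them down rather than dropping them, and let go. The two bare shells without an iron are waiting for repair: leave them where they lie.

Things in the scene. Friction and masses are not known exactly. Their poses are not given: they have to be found in the camera images.
- plane_large_straight: Large straight-ended carving plane, complete: hollow brass shell 100 mm long (x), 46 mm wide (y), 26 mm high, flat upright sides, straight ends (rectangle from above). A steel iron and dark wedge, narrower than the shell, lean to -x, up to 51 mm above the sole. 360 g, +-35%. Loose, sole down. Origin: centre of the sole; x lengthwise, z up. Grip across y, by the sides.
- plane_small_straight: Small straight-ended carving plane, complete: hollow brass shell 68 mm long (x), 34 mm wide (y), 26 mm high, flat upright sides, straight ends (rectangle from above). A steel iron and dark wedge, narrower than the shell, lean to -x, up to 47 mm above the sole. 180 g, +-35%. Loose, sole down. Origin: centre of the sole; x lengthwise, z up. Grip across y, by the sides.
- plane_large_round: Large round-ended carving plane, complete: hollow brass shell 100 mm long (x), 46 mm wide (y), 26 mm high, flat upright sides, half-round ends (racetrack oval from above). A steel iron and dark wedge, narrower than the shell, lean to -x, up to 51 mm above the sole. 360 g, +-35%. Loose, sole down. Origin: centre of the sole; x lengthwise, z up. Grip across y, by the sides.
- plane_small_round: Small round-ended carving plane, complete: hollow brass shell 68 mm long (x), 34 mm wide (y), 26 mm high, flat upright sides, half-round ends (racetrack oval from above). A steel iron and dark wedge, narrower than the shell, lean to -x, up to 47 mm above the sole. 180 g, +-35%. Loose, sole down. Origin: centre of the sole; x lengthwise, z up. Grip across y, by the sides.
- bare_large_straight: Look-alike to leave alone: a bare brass shell, the large straight-ended one: 100 mm long (x), 46 mm wide (y), straight ends (rectangle from above), 26 mm high, open and empty, with no iron and no wedge. Loose. Origin: centre of its underside; x lengthwise, z up.
- bare_small_round: Look-alike to leave alone: a bare brass shell, the small round-ended one: 68 mm long (x), 34 mm wide (y), half-round ends (racetrack oval from above), 26 mm high, open and empty, with no iron and no wedge. Loose. Origin: centre of its underside; x lengthwise, z up.
- bay_large_straight: Large straight-ended bay of the caddy, fixed: low open wooden bay, grey floor, straight ends (rectangle from above), 120 x 66 mm inside (x, y), walls 4 mm thick. Origin: centre of its underside, 8 mm above the bench; floor 4 mm, rim 12 mm above the origin; x lengthwise. The 4 bays stand in a row, 88 mm apart along y, in any order, in a low tray (rim 16 mm above the bench).
- bay_small_straight: Small straight-ended bay of the caddy, fixed: low open wooden bay, grey floor, straight ends (rectangle from above), 88 x 54 mm inside (x, y), walls 4 mm thick. Origin: centre of its underside, 8 mm above the bench; floor 4 mm, rim 12 mm above the origin; x lengthwise. The 4 bays stand in a row, 88 mm apart along y, in any order, in a low tray (rim 16 mm above the bench).
- bay_large_round: Large round-ended bay of the caddy, fixed: low open wooden bay, grey floor, half-round ends (racetrack oval from above), 120 x 66 mm inside (x, y), walls 4 mm thick. Origin: centre of its underside, 8 mm above the bench; floor 4 mm, rim 12 mm above the origin; x lengthwise. The 4 bays stand in a row, 88 mm apart along y, in any order, in a low tray (rim 16 mm above the bench).
- bay_small_round: Small round-ended bay of the caddy, fixed: low open wooden bay, grey floor, half-round ends (racetrack oval from above), 88 x 54 mm inside (x, y), walls 4 mm thick. Origin: centre of its underside, 8 mm above the bench; floor 4 mm, rim 12 mm above the origin; x lengthwise. The 4 bays stand in a row, 88 mm apart along y, in any order, in a low tray (rim 16 mm above the bench).
Not all that is in view belongs to the job. What is shaped like the plane_large_straight but blue is not meant.

How it is judged:
By the outcome, as a careful person would: the job done as asked, in the order asked, and still so for the second after the job is handed in, with the robot touching nothing.
It also fails if it takes over 109 s, if anything falls off the work surface, if the arm or the gripper's body presses on something with over 40 N, if the wrist force passes 120 N, or if a joint passes its speed limit or range.

### The arm

A 7-joint arm with a two-finger parallel gripper is mounted at the origin on the work surface. World frame = base frame: x ahead of the robot, y to its left, z up, the work surface at z = 0. Lengths are in m, angles in degrees, forces in N, time in s.
With the tool pointing down it reaches from about 0.425 to 0.875 m from the base axis. Payload 4.7 kg.
Tool frame: the origin (TCP) lies at the very end of the fingers, on their centre line; the grasp point (between the pads) lies 19 mm behind it; z points along the fingers, y is the line along which they close (so a half turn about z gives the same grasp; the last joint's range is limited). The gripper opens to 87 mm and grips with 3 to 60 N. Pads are 19 mm wide; open, the fingers measure 117 mm over their backs; the gripper's body (75 mm by 190 mm) begins 51 mm behind the grasp point.
Start: joints at [-75.968, 18.392, -4.016, 83.108, 1.295, 78.541, -3.26], TCP at [0.149, 0.633, 0.184] pointing down, gripper open.
Joint ranges: [-163.93, 163.93], [-17.29, 119.83], [-79.2, 71.16], [3.27, 140.29], [-89.18, 269.18], [5.43, 117.66], [-154.24, 154.24]. Speed limits (degrees/s): [147.25, 147.25, 180, 180, 180, 180, 180].

### API

Orientations are given as [roll, pitch, yaw] about the fixed x, y, z axes, in that order (R = Rz(yaw) Ry(pitch) Rx(roll)).
In Python, from cell import get_obs, eyes, env gives the robot as it stands.
- The arm moves only by the tool servo_tool, never from a script. Its argument "series" is a list that holds one entry, the list of rows, each a list of 7 numbers: the shift along the tool's x, y, z in units of 300 mm (1.0 is 300 mm), then the turn, a rotation vector about the tool's x, y, z in units of pi rad (1.0 is pi rad), then the opening, from 0 (shut) to 1 (fully open). In form: [[[tx, ty, tz, wx, wy, wz, gripper], ...]]. A call has 1 to 12 rows; each row is the pose to reach, as a shift and turn from the pose commanded when the call began, along the tool's axes at that moment, turning the shorter way round; what a row does not reach only later rows make up. A row lasts 1/12 s, in which the tool goes at most 41.7 mm and 7.16 degrees, less where a joint would pass 70% of its speed; a pose out of reach is approached as far as the arm can. A call with a number of a shift or a turn outside -1 to 1 is refused whole. A call with a gripper value outside its range is refused whole. The fingers move at their own pace and stop on an object; "grip_force" is the grip in N (left out, the last holds). Time passes only in rows, so rows that repeat a pose let the fingers close. It gives the time, the measured TCP pose, the force, the opening and the grip force at its end, in the units of the state.
- get_obs(): the state, without advancing time (a new reading comes with each control period).
- eyes.read_camera(name): name is "scene" or "top" or "wrist"; returns a dict with "frame" (420x560x3 uint8, red, green, blue), "depth" (420x560 float32, m along the optical axis (not along the pixel's ray), 0 where there is no reading), "fx", "fy", "cx", "cy" (pixels), "origin" and "rotation" of the camera in the world; the wrist camera has in their place "mount" (4x4, takes a point from camera to tool coordinates, whose origin is the TCP and whose axes are the flange's). Camera axes: x right, y down, z forward; pixel columns grow to the right and rows downward; lengths in m; the calibration is good to about 2 mm. A picture is of the moment at which its call begins: read the wrist's pose just before it.
- env.sign_off(): hands the job in; it is judged then, once.
The state is a dict: "time_s": time; "qpos": joint angles; "joint_velocities": joint speeds; "effort": joint torques, N m; "tool_pos": TCP position; "tool_rot": TCP orientation; "force": force on the tool from outside, world axes, zero at the start; "wrist_torque": the same for the moment, N m; "grip_width": finger opening in m; "grasp_force": force on a finger pad.
Only numpy, scipy, OpenCV 4.12 (cv2) and the standard library are available. Lean on these libraries where they do the work, as an engineer would, in place of code of your own. Each camera call takes 0.05 s, during which the arm holds its last target. There are 200 camera calls.

## Working session

There is one attempt and no reset: what is moved stays moved. The work goes in short steps, Python scripts to look and compute and a tool call to move; the robot and the scene stay as the last step left them, time stands still between calls to the robot, and variables do not carry over. Pictures are saved under pics/ and viewed, at most 14 in all, crops included, and the job is handed in when it is done.

Besides the shell and the picture viewer there is one more tool, called after "Request:" as name(argument=value, ...) on one line, values as JSON. servo_tool: Moves the arm, as the interface text tells. Shifts and turns lie within -1 to 1; 1 stands for 300 mm of shift or pi rad of turn. Its arguments: {"type":"object","properties":{"series":{"type":"array"},"grip_force":{"type":"number"}},"required":["series"]}

```bash
mkdir -p pics; ls; python3 - <<'E'
from cell import get_obs, eyes, env
import cv2, numpy as np, pickle
o=get_obs(); print(o)
d={}
for n in ["top","scene"]:
    r=eyes.read_camera(n); d[n]=r
    cv2.imwrite(f"pics/{n}0.png",r["frame"][:,:,::-1])
    print(n,r["fx"],r["fy"],r["cx"],r["cy"],r["origin"],r["rotation"])
pickle.dump(d,open("d0.pkl","wb"))
E
```

```text
pics
{'time_s': 0.0, 'qpos': array([-75.96866038,  18.439335  ,  -4.01500487,  83.17390099,
         1.29397079,  78.54194763,  -3.25990922]), 'joint_velocities': array([-0.05726278, -0.024952  ,  0.01583998,  0.00191838,  0.06192725,
       -0.01196947,  0.01113672]), 'effort': array([-3.56591645e-04, -4.91266072e+01, -4.04022820e-01, -3.12536967e+01,
       -6.38732314e-02,  4.33907867e-02,  1.69855557e-04]), 'tool_pos': array([0.14859612, 0.63214184, 0.18306717]), 'tool_rot': array([-1.79890001e+02,  4.93272077e-03,  1.66777778e+02]), 'force': array([ 0.04091919, -0.35096722, -0.90437651]), 'wrist_torque': array([-0.00465757, -0.02357869,  0.0278038 ]), 'grasp_force': 0.0, 'grip_width': 0.08696978776788436}
top 543.3407037605265 543.3407037605265 279.4773143046052 211.23182262820708 [0.47565484 0.01018782 1.36916554] [-177.59369566   -0.7164954   -91.03179687]
scene 400.12321199108345 400.12321199108345 275.9459584443273 212.83949107999533 [ 1.02428594 -0.36069209  0.75382873] [-140.05942052    0.39222147   50.78184736]
```

View pics/top0.png

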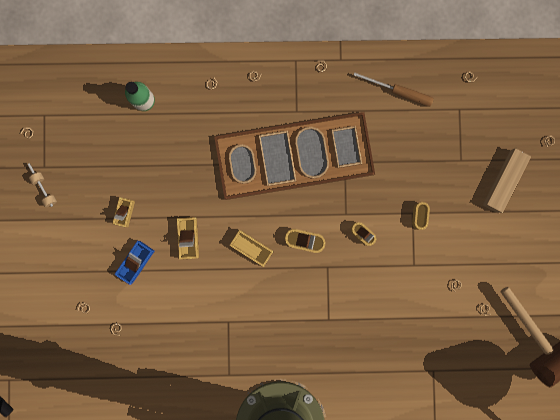

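View pics/scene0.png

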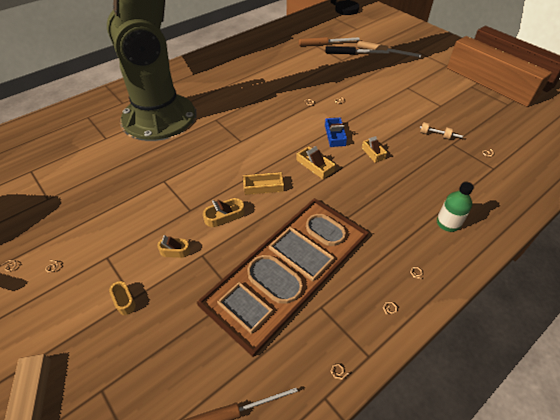

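```bash
cat > h.py <<'E'
import numpy as np, cv2
from scipy.spatial.transform import Rotation as R
from cell import get_obs, eyes, env
def rot(e): return R.from_euler('xyz',e,degrees=True).as_matrix()
def campose(r,o=None):
    if 'mount' in r:
        T=np.eye(4);T[:3,:3]=rot(o['tool_rot']);T[:3,3]=o['tool_pos'];T=T@np.array(r['mount']);return T[:3,:3],T[:3,3]
    M=np.array(r['rotation']); return (M if M.shape==(3,3) else rot(M)),np.array(r['origin'])
def cast(r,uv,z,o=None):
    Rm,t=campose(r,o); uv=np.atleast_2d(np.asarray(uv,float))
    d=np.c_[(uv[:,0]-r['cx'])/r['fx'],(uv[:,1]-r['cy'])/r['fy'],np.ones(len(uv))]@Rm.T
    return t+d*((z-t[2])/d[:,2])[:,None]
def proj(r,P,o=None):
    Rm,t=campose(r,o); c=(np.atleast_2d(P)-t)@Rm; return np.c_[c[:,0]/c[:,2]*r['fx']+r['cx'],c[:,1]/c[:,2]*r['fy']+r['cy']]
def cloud(r,o=None):
    Rm,t=campose(r,o); v,u=np.mgrid[:r['depth'].shape[0],:r['depth'].shape[1]]; D=r['depth']
    return np.stack([(u-r['cx'])/r['fx']*D,(v-r['cy'])/r['fy']*D,D],-1)@Rm.T+t
E
python3 - <<'E'
import pickle; from h import *
d=pickle.load(open('d0.pkl','rb')); r=d['top']; C=cloud(r)
print(proj(r,[[.149,.633,.184],[0,0,0],[.5,0,0]]), proj(d['scene'],[[.149,.633,.184],[0,0,0]]))
for uv in [(280,385),(60,300),(300,100),(5,405),(500,300),(276,160)]: print(uv,C[uv[1],uv[0]].round(3),cast(r,uv,0)[0].round(3))
hsv=cv2.cvtColor(r['frame'],cv2.COLOR_RGB2HSV)
# things 12..60 mm above the bench
m=((C[:,:,2]>.014)&(C[:,:,2]<.07)&(r['depth']>0)).astype(np.uint8)
n,l,s,c=cv2.connectedComponentsWithStats(m)
for i in range(1,n):
    if s[i,4]>60: 
        rc=cv2.minAreaRect(np.argwhere(l==i)[:,::-1].astype(np.float32))
        print(c[i].round(0),s[i,4],cast(r,c[i],.026)[0].round(3),np.round(rc[1],0),round(rc[2]), C[l==i][:,2].max().round(3))
E
```

```text
[[-15.81863983 392.14527864]
 [280.13373756 425.83363876]
 [276.55057053 224.32229984]] [[345.12059178  12.92066855]
 [158.40545691 116.4399096 ]]
(280, 385) [ 0.103 -0.001  0.011] [ 0.1   -0.001  0.   ]
(60, 300) [0.321 0.542 0.002] [0.321 0.543 0.   ]
(300, 100) [ 0.815 -0.065  0.001] [ 0.815 -0.065  0.   ]
(5, 405) [0.073 0.667 0.023] [0.066 0.678 0.   ]
(500, 300) [ 0.3   -0.559 -0.   ] [ 0.3   -0.559  0.   ]
(276, 160) [ 0.661 -0.001  0.017] [ 0.663 -0.002  0.   ]
[410.  94.] 439 [ 0.82  -0.34   0.026] [63. 10.] 21 0.032
[146. 103.] 172 [0.808 0.32  0.026] [16. 24.] 56 0.07
[367. 142.] 162 [ 0.7   -0.229  0.026] [63. 10.] 81 0.024
[309. 122.] 140 [ 0.753 -0.085  0.026] [ 3. 68.] 81 0.023
[259. 130.] 65 [0.735 0.039 0.026] [ 3. 31.] 81 0.022
[312. 152.] 368 [ 0.679 -0.091  0.026] [51. 30.] 81 0.027
[346. 147.] 287 [ 0.689 -0.175  0.026] [38. 27.] 80 0.026
[277. 157.] 433 [ 0.668 -0.004  0.026] [52. 31.] 81 0.028
[223. 144.] 125 [0.701 0.129 0.026] [32. 28.] 81 0.023
[242. 163.] 280 [0.653 0.083 0.026] [38. 25.] 81 0.027
[507. 180.] 1280 [ 0.599 -0.577  0.026] [20. 65.] 27 0.037
[ 41. 187.] 299 [0.601 0.579 0.026] [48. 13.] 61 0.039
[347. 178.] 68 [ 0.612 -0.177  0.026] [ 2. 33.] 81 0.023
[244. 193.] 137 [0.579 0.079 0.026] [53. 16.] 7 0.023
[122. 212.] 332 [0.536 0.38  0.026] [15. 27.] 14 0.052
[421. 216.] 197 [ 0.514 -0.359  0.026] [15. 27.] 6 0.033
[187. 238.] 493 [0.469 0.222 0.026] [41. 19.] 86 0.059
[364. 234.] 298 [ 0.471 -0.216  0.026] [28. 14.] 42 0.05
[305. 241.] 442 [ 0.458 -0.07   0.026] [40. 19.] 13 0.056
[251. 248.] 240 [0.442 0.065 0.026] [40. 19.] 32 0.034
[133. 263.] 499 [0.412 0.354 0.026] [20. 42.] 35 0.056
[537. 343.] 1544 [ 0.195 -0.636  0.026] [109.  36.] 68 0.07
[278. 403.] 1271 [0.063 0.004 0.026] [36. 84.] 90 0.07
[310. 401.] 86 [ 0.068 -0.073  0.026] [17.  8.] 50 0.023
[  5. 410.] 122 [0.062 0.665 0.026] [13. 11.] 45 0.032
```

```bash
python3 - <<'E'
import pickle; from h import *
d=pickle.load(open('d0.pkl','rb')); r=d['top']; C=cloud(r)
hsv=cv2.cvtColor(r['frame'],cv2.COLOR_RGB2HSV)
print([hsv[v,u] for u,v in [(241,163),(277,157),(312,152),(346,147),(180,240),(90,240)]])
def fit(mask,z,c):
    mask[np.hypot(*(np.mgrid[:420,:560]-np.array([c[1],c[0]])[:,None,None]))>33]=0
    n,l,s,_=cv2.connectedComponentsWithStats(mask.astype(np.uint8))
    i=1+np.argmax(s[1:,4]); v,u=np.where(l==i)
    P=cast(r,np.c_[u,v],z)[:,:2]*1000
    hull=cv2.convexHull(P.astype(np.float32)); (cx,cy),(w,h),a=cv2.minAreaRect(hull)
    if w<h: w,h,a=h,w,a+90
    return np.round([cx,cy,w,h,(a+90)%180-90, cv2.contourArea(hull)/(w*h)],2)
low=(hsv[:,:,1]<70)&(hsv[:,:,2]>60)
for c in [(241,163),(277,157),(312,152),(346,147)]: print('bay',fit(low.copy(),.012,c))
obj=(C[:,:,2]>.010)&(C[:,:,2]<.036)
br=(hsv[:,:,0]>18)&(hsv[:,:,0]<32)&(hsv[:,:,1]>110)&(hsv[:,:,2]>110)
for n,c in dict(ss=(122,212),ls=(187,238),lr=(305,241),sr=(364,234),bls=(251,248),bsr=(421,216),blue=(133,263)).items():
    print(n,fit(br.copy(),.026,c) if n!='blue' else '',fit(obj.copy(),.026,c))
E
```

```text
[array([  6,  12, 109], dtype=uint8), array([ 15,  13, 116], dtype=uint8), array([ 17,  15, 118], dtype=uint8), array([ 10,  13, 116], dtype=uint8), array([ 10, 149,  58], dtype=uint8), array([ 16, 127, 155], dtype=uint8)]
bay [653.89  87.74  83.16  47.6   -0.82   0.84]
bay [666.26  -0.91 118.61  59.01   8.62   0.97]
bay [679.56 -87.71 117.48  57.55   8.71   0.86]
bay [ 692.73 -175.32   86.2    46.21    8.81    0.98]
ss [537.1  377.41  68.03  38.85 -15.03   0.96] [536.36 378.12  67.46  39.   -14.91   0.96]
ls [470.43 220.25 100.72  47.96   3.1    0.98] [469.13 220.84  99.76  48.44   2.8    0.98]
lr [458.25 -68.64  98.87  45.51  76.72   0.89] [458.04 -69.03  99.68  46.27  76.18   0.89]
sr [ 473.01 -214.56   66.59   33.41   46.38    0.89] [ 471.96 -214.58   68.43   35.42   46.62    0.86]
bls [442.74  63.84  99.27  46.03  56.57   0.99] [441.97  64.2   99.9   46.28  56.74   0.98]
bsr [ 514.83 -360.6    67.27   33.42   -7.35    0.86] [ 514.71 -358.33   68.1    38.35   -7.41    0.87]
blue  [412.15 352.09 102.18  48.78 -34.86   0.98]
```

```bash
cat >> h.py <<'E'
def legs(wps,start=None):
    """wps: list of (x,y,z mm, yaw); prints shift/turn in servo units, each leg from the previous waypoint"""
    o=get_obs()
    p,M=(o['tool_pos']*1000,rot(o['tool_rot'])) if start is None else (np.array(start[:3],float),rot([180,0,start[3]]))
    for x,y,z,w in wps:
        q=np.array([x,y,z],float); N=rot([180,0,w])
        print((x,y,z,w),(M.T@(q-p)/300).round(3),(R.from_matrix(M.T@N).as_rotvec()/np.pi).round(4)); p,M=q,N
E
python3 -c "
from h import *
legs([(345,500,150,166.8),(536,379,100,165)])"
```

```text
(345, 500, 150, 166.8) [-0.738 -0.279  0.111] [-0.0006  0.     -0.0001]
(536, 379, 100, 165) [-0.712 -0.247  0.167] [-0.   -0.    0.01]
```

Request:
servo_tool(series=[[[-0.738, -0.279, 0.111, -0.0006, 0, 0, 1], [-0.738, -0.279, 0.111, -0.0006, 0, 0, 1], [-0.738, -0.279, 0.111, -0.0006, 0, 0, 1], [-0.738, -0.279, 0.111, -0.0006, 0, 0, 1], [-0.738, -0.279, 0.111, -0.0006, 0, 0, 1], [-0.738, -0.279, 0.111, -0.0006, 0, 0, 1]]])

```text
time_s: 0.6
tool_pos: [0.3487, 0.4971, 0.15]
tool_rot: [180.0, 0.1, 166.6]
force: [1.5, 0.4, -0.4]
grip_width: 0.0873
grasp_force: 0.0
```

Request:
servo_tool(series=[[[-0.712, -0.247, 0.167, 0, 0, 0.01, 1], [-0.712, -0.247, 0.167, 0, 0, 0.01, 1], [-0.712, -0.247, 0.167, 0, 0, 0.01, 1], [-0.712, -0.247, 0.167, 0, 0, 0.01, 1], [-0.712, -0.247, 0.167, 0, 0, 0.01, 1], [-0.712, -0.247, 0.167, 0, 0, 0.01, 1], [-0.712, -0.247, 0.167, 0, 0, 0.01, 1], [-0.712, -0.247, 0.167, 0, 0, 0.01, 1]]])

```text
time_s: 1.27
tool_pos: [0.5371, 0.3774, 0.0994]
tool_rot: [-180.0, -0.0, 164.7]
force: [-0.1, 0.5, -0.2]
grip_width: 0.0875
grasp_force: 0.0
```

```bash
python3 - <<'E'
from h import *
o=get_obs(); r=eyes.read_camera('wrist'); print(o['tool_pos'],o['tool_rot'],o['qpos'],o['force'],o['time_s'])
cv2.imwrite('pics/w1.png',r['frame'][:,:,::-1])
hsv=cv2.cvtColor(r['frame'],cv2.COLOR_RGB2HSV); C=cloud(r,o)
m=((C[...,2]>.02)&(C[...,2]<.032)&(r['depth']>0)).astype(np.uint8)
n,l,s,c=cv2.connectedComponentsWithStats(m)
for i in range(1,n):
    if s[i,4]>200:
        P=C[l==i][:,:2]*1000; print(s[i,4],cv2.minAreaRect(P.astype(np.float32)))
legs([(536,379,12,165)])
E
```

```text
[0.53712385 0.37744439 0.09940208] [-1.79994341e+02 -4.86176786e-02  1.64743126e+02] [-45.08144276  21.98566869   9.84697071  88.58683246  -3.94838422
  69.80023594  40.17262303] [-0.07519078  0.53771636 -0.15083155] 1.2667
2811 ((413.1833801269531, 353.2378845214844), (46.42113494873047, 100.0941162109375), 55.02378463745117)
2588 ((470.14984130859375, 221.53628540039062), (100.24496459960938, 47.717140197753906), 2.571265935897827)
759 ((568.8292236328125, 562.1870727539062), (19.859296798706055, 31.05230712890625), 28.468402862548828)
1165 ((537.69482421875, 379.81756591796875), (33.98703384399414, 67.70413970947266), 74.9700927734375)
712 ((625.6227416992188, 593.1216430664062), (19.51551628112793, 31.211490631103516), 29.035863876342773)
(536, 379, 12, 165) [-0.002 -0.002  0.293] [ 0.0004 -0.0005 -0.0004]
```

View pics/w1.png

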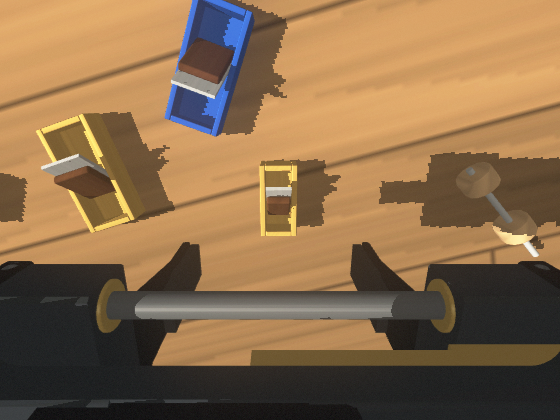

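Request:
servo_tool(series=[[[0, 0.006, 0.1, 0, 0, 0, 1], [0, 0.006, 0.2, 0, 0, 0, 0.8], [0, 0.006, 0.26, 0, 0, 0, 0.7], [0, 0.006, 0.291, 0, 0, 0, 0.7], [0, 0.006, 0.291, 0, 0, 0, 0.7], [0, 0.006, 0.291, 0, 0, 0, 0], [0, 0.006, 0.291, 0, 0, 0, 0], [0, 0.006, 0.291, 0, 0, 0, 0], [0, 0.006, 0.291, 0, 0, 0, 0], [0, 0.006, 0.291, 0, 0, 0, 0], [0, 0.006, 0.291, 0, 0, 0, 0], [0, 0.006, 0.291, 0, 0, 0, 0]]], grip_force=35)

```text
time_s: 2.32
tool_pos: [0.5368, 0.3817, 0.0137]
tool_rot: [179.9, 0.0, 165.0]
force: [0.3, 0.0, 0.1]
grip_width: 0.0223
grasp_force: 0.0
```

```bash
python3 - <<'E'
from h import *
o=get_obs(); print({k:o[k] for k in['tool_pos','tool_rot','force','grasp_force','grip_width','time_s']})
legs([(537.5,379.5,120,165),(600,100,120,188.6),(693,-175,120,188.6),(693,-175,25,188.6)])
E
```

```text
{'tool_pos': array([0.53677053, 0.38170976, 0.01366201]), 'tool_rot': array([1.79866944e+02, 1.07787013e-02, 1.64971384e+02]), 'force': array([0.26653658, 0.04638507, 0.10746736]), 'grasp_force': 0.0, 'grip_width': 0.022305115642817584, 'time_s': 2.3167}
(537.5, 379.5, 120, 165) [-0.004 -0.006 -0.354] [ 0.0007  0.0001 -0.0002]
(600, 100, 120, 188.6) [-0.442 -0.846 -0.   ] [-0.      0.     -0.1311]
(693, -175, 120, 188.6) [-0.169 -0.953 -0.   ] [0. 0. 0.]
(693, -175, 25, 188.6) [ 0.    -0.     0.317] [0. 0. 0.]
```

```bash
python3 - <<'E'
from h import *
r=eyes.read_camera('wrist'); s=eyes.read_camera('scene'); o=get_obs(); print({k:o[k] for k in['tool_pos','force','grasp_force','grip_width','time_s']})
cs=cv2.resize(s['frame'][90:210,320:460],None,fx=3.4,fy=3.5)
cv2.imwrite('pics/w2.png',np.vstack([r['frame'][150:330,:476],cs[:,:476]])[:,:,::-1])
E
```

```text
{'tool_pos': array([0.53667219, 0.38163131, 0.01344077]), 'force': array([ 0.18301327,  0.13597992, -0.21375509]), 'grasp_force': 0.0, 'grip_width': 0.01430523020290807, 'time_s': 2.4167}
```

View pics/w2.png

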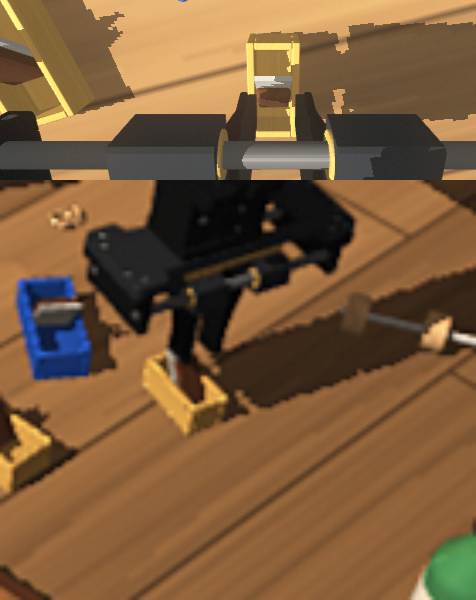

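```bash
python3 - <<'E'
from h import *
for n in ['scene','top']:
    r=eyes.read_camera(n); o=get_obs(); C=cloud(r)
    print(n,proj(r,[o['tool_pos'],o['tool_pos']+[0,0,.019]]).round(0).tolist())
    hsv=cv2.cvtColor(r['frame'],cv2.COLOR_RGB2HSV)
    D=np.hypot(C[...,0]-.537,C[...,1]-.38)
    for lo in range(0,80,10):
        m=(D<.06)&(C[...,2]*1000>=lo)&(C[...,2]*1000<lo+10)&(hsv[...,2]<70)
        if m.sum()>3: print(lo,m.sum(),(C[m].min(0)*1000).round(0),(C[m].max(0)*1000).round(0))
    cv2.imwrite(f'pics/z_{n}.png',r['frame'][:,:,::-1])
print(o['grip_width'],o['grasp_force'])
E
```

```text
scene [[374.0, 150.0], [375.0, 144.0]]
0 65 [523. 384.   0.] [578. 439.   7.]
10 16 [506. 373.  14.] [554. 391.  20.]
20 22 [537. 371.  20.] [548. 396.  30.]
30 23 [531. 373.  30.] [543. 390.  40.]
40 7 [532. 374.  41.] [539. 388.  50.]
50 20 [523. 364.  54.] [549. 392.  60.]
60 47 [525. 363.  60.] [550. 395.  70.]
70 40 [523. 363.  70.] [549. 397.  80.]
top [[123.0, 212.0], [121.0, 212.0]]
0.006651644535519193 0.0
```

```bash
python3 - <<'E'
from h import *
o=get_obs(); r=eyes.read_camera('wrist'); C=cloud(r,o); T=np.array(r['mount']); print(T.round(3),o['tool_pos'],o['grip_width'])
tl=(C-o['tool_pos'])@rot(o['tool_rot'])*1000
# nearest to the gripper: tool x within 15mm
for lo in range(-110,20,10):
    m=(r['depth']>0)&(abs(tl[...,0])<25)&(tl[...,2]>=lo)&(tl[...,2]<lo+10)&(r['frame'].max(2)<60)
    if m.sum(): v,u=np.where(m); print(lo,m.sum(),tl[m][:,:2].min(0).round(),tl[m][:,:2].max(0).round(),u.min(),u.max(),v.min(),v.max())
s=cv2.imread('pics/z_scene.png')[100:170,330:420]
cv2.imwrite('pics/w3.png',np.hstack([cv2.resize(s,(400,311),interpolation=cv2.INTER_NEAREST),cv2.resize(r['frame'][170:330,180:380,::-1],(389,311))]))
E
```

```text
[[-0.001 -0.952 -0.306  0.084]
 [ 1.    -0.001  0.    -0.   ]
 [-0.001 -0.306  0.952 -0.201]
 [ 0.     0.     0.     1.   ]] [0.53662458 0.38162239 0.0133245 ] 0.006651644535519193
-110 341 [ -7. -80.] [25. 80.] 47 512 290 365
-100 73 [-10.  -8.] [5. 8.] 255 296 320 346
-90 495 [-10. -10.] [12. 10.] 253 298 281 333
-80 341 [  8. -11.] [11. 11.] 251 300 270 284
-70 232 [ -5. -11.] [11. 12.] 253 301 259 290
-60 104 [8. 3.] [11. 12.] 282 299 250 263
-50 57 [9. 6.] [11. 11.] 287 297 243 253
-40 3 [10.  9.] [10. 10.] 291 294 243 243
```

View pics/w3.png

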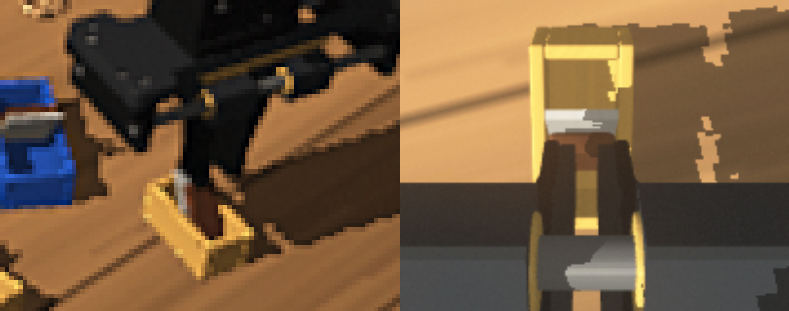

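The picture shows the fingertips ending well above the shell: depth puts them about 38 mm behind the reported TCP. So I will work with a measured tip offset, opening again and descending in steps while watching the force.

Request:
servo_tool(series=[[[0.0, -0.006, 0, 0, 0, 0, 0.75], [0.0, -0.006, 0, 0, 0, 0, 0.75], [0.0, -0.006, 0, 0, 0, 0, 0.75], [0.0, -0.006, 0, 0, 0, 0, 0.75], [0.0, -0.006, 0, 0, 0, 0, 0.75], [0.0, -0.006, 0, 0, 0, 0, 0.75], [0.0, -0.006, 0.03, 0, 0, 0, 0.75], [0.0, -0.006, 0.06, 0, 0, 0, 0.75], [0.0, -0.006, 0.08, 0, 0, 0, 0.75], [0, -0.006, 0.1, 0, 0, 0, 0.75], [0, -0.006, 0.1, 0, 0, 0, 0.75]]])

```text
time_s: 3.48
tool_pos: [0.5348, 0.379, -0.019]
tool_rot: [-179.9, -0.1, 165.0]
force: [-1.0, -0.3, -0.2]
grip_width: 0.0635
grasp_force: 0.0
```

```bash
python3 - <<'E'
from h import *
o=get_obs(); r=eyes.read_camera('wrist'); C=cloud(r,o); print(o['tool_pos'],o['grip_width'],o['force'])
tl=(C-o['tool_pos'])@rot(o['tool_rot'])*1000
for lo in range(-110,20,6):
    m=(r['depth']>0)&(abs(tl[...,0])<14)&(tl[...,2]>=lo)&(tl[...,2]<lo+6)&(r['frame'].max(2)<60)&(abs(tl[...,1])<70)
    if m.sum(): v,u=np.where(m); print(lo,m.sum(),tl[m][:,:2].min(0).round(),tl[m][:,:2].max(0).round(),C[m][:,2].min().round(3))
cv2.imwrite('pics/w4.png',r['frame'][150:350,130:430,::-1])
E
```

```text
[ 0.53484474  0.37903535 -0.01898809] 0.06348321534889118 [-0.95489663 -0.29381092 -0.17164414]
-110 506 [-11. -37.] [13. 37.] 0.085
-104 381 [-12. -37.] [ 8. 37.] 0.079
-98 266 [-12. -37.] [ 4. 37.] 0.073
-92 489 [-12. -46.] [11. 46.] 0.067
-86 509 [-10. -46.] [12. 45.] 0.061
-80 406 [  2. -44.] [11. 44.] 0.055
-74 255 [ -1. -43.] [11. 43.] 0.049
-68 271 [ -5. -40.] [11. 41.] 0.043
-62 200 [ -9. -32.] [11. 41.] 0.037
-56 174 [-10. -32.] [11. 40.] 0.031
-50 154 [-9. 31.] [11. 40.] 0.025
-44 116 [-10.  31.] [11. 40.] 0.019
```

View pics/w4.png

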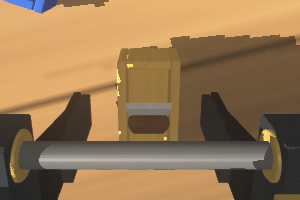

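The wrist view shows both fingertips beside the shell (crop pixels 75,100 and 215,100; shell at 150,95), with tips at about z = 19 mm. I'll go 7 mm lower and close.

Request:
servo_tool(series=[[[-0.008, 0, 0.012, 0, 0, 0, 0.75], [-0.008, 0, 0.023, 0, 0, 0, 0.75], [-0.008, 0, 0.023, 0, 0, 0, 0.3], [-0.008, 0, 0.023, 0, 0, 0, 0], [-0.008, 0, 0.023, 0, 0, 0, 0], [-0.008, 0, 0.023, 0, 0, 0, 0], [-0.008, 0, 0.023, 0, 0, 0, 0], [-0.008, 0, 0.023, 0, 0, 0, 0], [-0.008, 0, 0.023, 0, 0, 0, 0]]], grip_force=35)

```text
time_s: 4.28
tool_pos: [0.5386, 0.3796, -0.0233]
tool_rot: [179.9, 0.0, 165.0]
force: [-0.2, -0.2, 0.1]
grip_width: 0.0333
grasp_force: 35.0
```

```bash
python3 - <<'E'
from h import *
o=get_obs(); print({k:o[k] for k in['tool_pos','tool_rot','force','grasp_force','grip_width','time_s']})
legs([(537,380,90,165),(600,100,90,188.6),(693,-175,90,188.6),(693,-175,0,188.6)])
E
```

```text
{'tool_pos': array([ 0.53859834,  0.37955642, -0.02331791]), 'tool_rot': array([1.79864529e+02, 9.54394047e-03, 1.64981539e+02]), 'force': array([-0.22410058, -0.22529672,  0.07087769]), 'grasp_force': 35.00021159648895, 'grip_width': 0.033297706507146155, 'time_s': 4.2833}
(537, 380, 90, 165) [ 0.005  0.001 -0.378] [ 0.0008  0.0001 -0.0001]
(600, 100, 90, 188.6) [-0.444 -0.847 -0.   ] [-0.      0.     -0.1311]
(693, -175, 90, 188.6) [-0.169 -0.953 -0.   ] [0. 0. 0.]
(693, -175, 0, 188.6) [ 0.  -0.   0.3] [0. 0. 0.]
```

Request:
servo_tool(series=[[[0, 0, -0.05, 0, 0, 0, 0], [0, 0, -0.15, 0, 0, 0, 0], [0, 0, -0.26, 0, 0, 0, 0], [0, 0, -0.34, 0, 0, 0, 0], [0, 0, -0.378, 0, 0, 0, 0], [0, 0, -0.378, 0, 0, 0, 0]]])

```text
time_s: 4.78
tool_pos: [0.5401, 0.3803, 0.0929]
tool_rot: [179.6, 0.2, 165.0]
force: [0.3, -0.4, -2.4]
grip_width: 0.0336
grasp_force: 35.0
```

Request:
servo_tool(series=[[[-0.022, -0.042, 0, 0, 0, -0.0131, 0], [-0.067, -0.127, 0, 0, 0, -0.0262, 0], [-0.111, -0.212, 0, 0, 0, -0.0393, 0], [-0.155, -0.296, 0, 0, 0, -0.0524, 0], [-0.2, -0.381, 0, 0, 0, -0.0655, 0], [-0.244, -0.466, 0, 0, 0, -0.0787, 0], [-0.289, -0.551, 0, 0, 0, -0.0918, 0], [-0.333, -0.635, 0, 0, 0, -0.1049, 0], [-0.377, -0.72, 0, 0, 0, -0.118, 0], [-0.422, -0.805, 0, 0, 0, -0.1311, 0], [-0.444, -0.847, 0, 0, 0, -0.1311, 0]]])

```text
time_s: 5.7
tool_pos: [0.6003, 0.0932, 0.0866]
tool_rot: [-179.9, -0.2, -171.6]
force: [0.3, -1.1, -2.2]
grip_width: 0.0333
grasp_force: 35.0
```

Request:
servo_tool(series=[[[-0.016, -0.09, 0, 0, 0, 0, 0], [-0.032, -0.18, 0, 0, 0, 0, 0], [-0.048, -0.27, 0, 0, 0, 0, 0], [-0.064, -0.36, 0, 0, 0, 0, 0], [-0.08, -0.45, 0, 0, 0, 0, 0], [-0.096, -0.54, 0, 0, 0, 0, 0], [-0.112, -0.63, 0, 0, 0, 0, 0], [-0.128, -0.72, 0, 0, 0, 0, 0], [-0.144, -0.81, 0, 0, 0, 0, 0], [-0.16, -0.9, 0, 0, 0, 0, 0], [-0.169, -0.953, 0, 0, 0, 0, 0], [-0.169, -0.953, 0, 0, 0, 0, 0]]])

```text
time_s: 6.7
tool_pos: [0.6919, -0.1826, 0.0854]
tool_rot: [-179.9, -0.2, -171.8]
force: [-0.8, -0.8, -2.2]
grip_width: 0.0335
grasp_force: 35.0
```

```bash
python3 - <<'E'
from h import *
o=get_obs(); print({k:o[k] for k in['tool_pos','tool_rot','qpos','force','grasp_force','grip_width','time_s']})
r=eyes.read_camera('wrist');cv2.imwrite('pics/w5.png',r['frame'][:,:,::-1])
hsv=cv2.cvtColor(r['frame'],cv2.COLOR_RGB2HSV)
m=((hsv[...,1]<70)&(hsv[...,2]>60)).astype(np.uint8); C=cloud(r,o)
m&=((C[...,2]<.022)&(C[...,2]>.004)&(r['depth']>0)).astype(np.uint8)
n,l,s,c=cv2.connectedComponentsWithStats(m)
for i in range(1,n):
    if s[i,4]>500:
        v,u=np.where(l==i); print(c[i].round(),s[i,4],[np.round(a,1) for a in cv2.minAreaRect((cast(r,np.c_[u,v],.012,o)[:,:2]*1000).astype(np.float32))])
legs([(693,-175,0,188.6)])
E
```

```text
{'tool_pos': array([ 0.69189209, -0.18257494,  0.08539684]), 'tool_rot': array([-179.9206063 ,   -0.24358397, -171.80865486]), 'qpos': array([ -1.40398531,  30.44559297,  20.0122294 ,  79.80631491,
       -10.3387591 ,  71.75591262, 117.52118176]), 'force': array([-0.76865453, -0.84556227, -2.24185843]), 'grasp_force': 34.99755620956421, 'grip_width': 0.033499896502986494, 'time_s': 6.7}
[377. 199.] 7679 [array([680. , -91.1]), array([118.5,  64.3]), np.float64(8.8)]
[475. 197.] 8473 [array([667. ,  -2.9]), array([119.4,  62.2]), np.float64(8.5)]
[280. 175.] 2267 [array([ 672.7, -182.1]), array([44.1, 53.9]), np.float64(8.1)]
[552. 215.] 978 [array([665.4,  69.6]), array([74.5, 16.4]), np.float64(23.4)]
(693, -175, 0, 188.6) [-0.007  0.013  0.285] [ 0.0004 -0.0013 -0.0016]
```

View pics/w5.png

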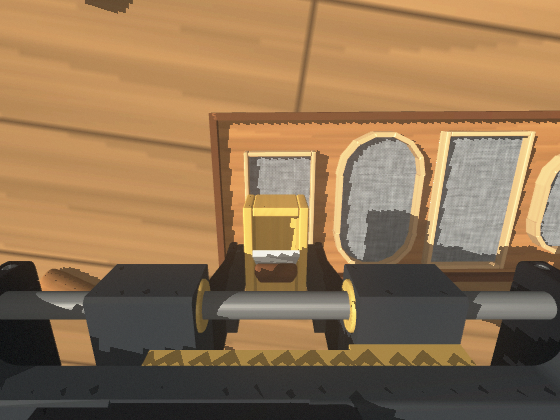

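Request:
servo_tool(series=[[[-0.006, 0.015, 0.08, 0, 0, -0.002, 0], [-0.006, 0.015, 0.16, 0, 0, -0.002, 0], [-0.006, 0.015, 0.23, 0, 0, -0.002, 0], [-0.006, 0.015, 0.27, 0, 0, -0.002, 0], [-0.006, 0.015, 0.295, 0, 0, -0.002, 0], [-0.006, 0.015, 0.308, 0, 0, -0.002, 0], [-0.006, 0.015, 0.313, 0, 0, -0.002, 0], [-0.006, 0.015, 0.317, 0, 0, -0.002, 0], [-0.006, 0.015, 0.317, 0, 0, -0.002, 0]]])

```text
time_s: 7.5
tool_pos: [0.696, -0.1713, -0.0051]
tool_rot: [179.9, 0.1, -171.1]
force: [0.1, 0.2, -1.1]
grip_width: 0.0337
grasp_force: 35.0
```

```bash
python3 - <<'E'
from h import *
for i in range(4):
    o=get_obs(); print(o['tool_pos'].round(4),o['tool_rot'].round(1),o['force'].round(1)); r=eyes.read_camera('wrist')
hsv=cv2.cvtColor(r['frame'],cv2.COLOR_RGB2HSV)
o=get_obs(); C=cloud(r,o)
m=((hsv[...,0]>18)&(hsv[...,0]<32)&(hsv[...,1]>110)&(hsv[...,2]>110)&(C[...,2]>.028)&(C[...,2]<.06)).astype(np.uint8)
print(np.percentile(C[m>0][:,2],[5,25,50,75,95]), cv2.minAreaRect((C[m>0][:,:2]*1000).astype(np.float32)))
E
```

```text
[ 0.696  -0.1713 -0.0051] [ 1.799e+02  1.000e-01 -1.711e+02] [ 0.1  0.2 -1.1]
[ 0.696  -0.1713 -0.005 ] [ 179.9    0.2 -171.1] [ 0.1 -0.  -2.6]
[ 0.6959 -0.1713 -0.005 ] [ 1.799e+02  1.000e-01 -1.711e+02] [-0.5 -0.3 -2.9]
[ 0.6958 -0.1712 -0.0051] [ 1.799e+02  1.000e-01 -1.711e+02] [-0.5 -0.1 -3.3]
[0.03617461 0.04337851 0.04391697 0.0444135  0.04495665] ((688.639404296875, -172.8610382080078), (55.950809478759766, 33.568817138671875), 9.403345108032227)
```

Request:
servo_tool(series=[[[0.011, -0.015, 0.0, 0, 0, 0, 0], [0.011, -0.015, 0.006, 0, 0, 0, 0], [0.011, -0.015, 0.011, 0, 0, 0, 0], [0.011, -0.015, 0.015, 0, 0, 0, 0], [0.011, -0.015, 0.018, 0, 0, 0, 0], [0.011, -0.015, 0.019, 0, 0, 0, 0], [0.011, -0.015, 0.02, 0, 0, 0, 0], [0.011, -0.015, 0.02, 0, 0, 0, 0], [0.011, -0.015, 0.02, 0, 0, 0, 0]]])

```text
time_s: 8.45
tool_pos: [0.6924, -0.1761, -0.0113]
tool_rot: [179.9, 0.0, -171.1]
force: [-3.4, 0.2, 5.9]
grip_width: 0.0336
grasp_force: 35.0
```

```bash
cat >> h.py <<'E'
def st():
    o=get_obs(); print(o['tool_pos'].round(4),o['tool_rot'].round(1),o['force'].round(1),o['grip_width'].round(4),o['grasp_force'],o['time_s'])
def brass(lo,hi,o=None,name='wrist',near=None):
    r=eyes.read_camera(name); o=o or get_obs(); C=cloud(r,o)
    hsv=cv2.cvtColor(r['frame'],cv2.COLOR_RGB2HSV)
    m=((hsv[...,0]>18)&(hsv[...,0]<32)&(hsv[...,1]>110)&(hsv[...,2]>110)&(C[...,2]>lo)&(C[...,2]<hi)).astype(np.uint8)
    n,l,s,c=cv2.connectedComponentsWithStats(m)
    for i in range(1,n):
        P=C[l==i]
        if s[i,4]>60 and (near is None or np.hypot(*(P[:,:2].mean(0)-np.array(near)/1000))<.06): print(name,c[i].round(),s[i,4],'z',np.percentile(P[:,2],[10,50,90]).round(4),[np.round(a,1) for a in cv2.minAreaRect((P[:,:2]*1000).astype(np.float32))])
    return r
E
python3 -c "
from h import *
st(); brass(.02,.06,near=(693,-175)); st()"
```

```text
Traceback (most recent call last):
  File "h.py", line 26, in st
    o=get_obs(); print(o['tool_pos'].round(4),o['tool_rot'].round(1),o['force'].round(1),o['grip_width'].round(4),o['grasp_force'],o['time_s'])
                                                                                         ^^^^^^^^^^^^^^^^^^^^^
AttributeError: 'float' object has no attribute 'round'
```

```bash
sed -i "s/o\['grip_width'\].round(4)/round(float(o['grip_width']),4)/" h.py; python3 -c "
from h import *
legs([(693,-177,60,188.9),(600,0,60,186),(470,221,45,182.7)])"
```

```text
(693, -177, 60, 188.9) [-0.002 -0.003 -0.238] [0.0006 0.0002 0.0002]
(600, 0, 60, 186) [0.215 0.631 0.   ] [ 0.     -0.      0.0161]
(470, 221, 45, 182.7) [0.354 0.778 0.05 ] [ 0.     -0.      0.0183]
```

Request:
servo_tool(series=[[[0, 0, 0, 0, 0, 0, 0.5], [0, 0, 0, 0, 0, 0, 0.6], [0, 0, 0, 0, 0, 0, 0.6], [0, 0, 0, 0, 0, 0, 0.6], [0, 0, -0.05, 0, 0, 0, 0.6], [0, 0, -0.15, 0, 0, 0, 0.6], [0, 0, -0.24, 0, 0, 0, 0.6], [0, 0, -0.24, 0, 0, 0, 1], [0, 0, -0.24, 0, 0, 0, 1]]])

```text
time_s: 9.2
tool_pos: [0.6948, -0.1768, 0.0636]
tool_rot: [-180.0, 0.4, -171.1]
force: [-0.1, 0.4, -0.4]
grip_width: 0.0594
grasp_force: 0.0
```

```bash
python3 -c "
from h import *
st(); brass(.02,.06,near=(693,-175))
legs([(600,0,60,186),(470,221,50,182.7)])"
```

```text
[ 0.6948 -0.1768  0.0636] [-180.     0.4 -171.1] [-0.1  0.4 -0.4] 0.0594 0.0 9.2
wrist [286. 181.] 393 z [0.0348 0.0359 0.0367] [array([ 667.9, -177.2]), array([23.6, 28.5]), np.float64(7.8)]
wrist [271. 228.] 824 z [0.0348 0.0358 0.0367] [array([ 690.3, -176.2]), array([68. , 33.7]), np.float64(9.6)]
(600, 0, 60, 186) [0.216 0.629 0.005] [0.0004 0.001  0.0163]
(470, 221, 50, 182.7) [0.354 0.778 0.033] [ 0.     -0.      0.0183]
```

Request:
servo_tool(series=[[[0.216, 0.629, 0.005, 0, 0, 0.016, 1], [0.216, 0.629, 0.005, 0, 0, 0.016, 1], [0.216, 0.629, 0.005, 0, 0, 0.016, 1], [0.216, 0.629, 0.005, 0, 0, 0.016, 1], [0.216, 0.629, 0.005, 0, 0, 0.016, 1]]])

```text
time_s: 9.67
tool_pos: [0.5964, 0.0039, 0.0572]
tool_rot: [179.8, -0.1, -173.8]
force: [-0.3, 0.1, -0.2]
grip_width: 0.0856
grasp_force: 0.0
```

Request:
servo_tool(series=[[[0.354, 0.778, 0.033, 0, 0, 0.0183, 1], [0.354, 0.778, 0.033, 0, 0, 0.0183, 1], [0.354, 0.778, 0.033, 0, 0, 0.0183, 1], [0.354, 0.778, 0.033, 0, 0, 0.0183, 1], [0.354, 0.778, 0.033, 0, 0, 0.0183, 1], [0.354, 0.778, 0.033, 0, 0, 0.0183, 1], [0.354, 0.778, 0.033, 0, 0, 0.0183, 1], [0.354, 0.778, 0.033, 0, 0, 0.0183, 1], [0.354, 0.778, 0.033, 0, 0, 0.0183, 1], [0.354, 0.778, 0.033, 0, 0, 0.0183, 1]]])

```text
time_s: 10.5
tool_pos: [0.4698, 0.219, 0.0487]
tool_rot: [180.0, 0.0, -177.4]
force: [-0.7, -0.4, 0.0]
grip_width: 0.0873
grasp_force: 0.0
```

```bash
python3 -c "
from h import *
st(); brass(.02,.034,near=(470,221))
legs([(470,221.5,-23,182.7)])"
```

```text
[0.4698 0.219  0.0487] [ 180.     0.  -177.4] [-0.7 -0.4  0. ] 0.0873 0.0 10.5
wrist [274. 213.] 1725 z [0.025  0.0261 0.0269] [array([470.2, 220.7]), array([99.6, 45.7]), np.float64(2.7)]
(470, 221.5, -23, 182.7) [-0.     0.008  0.239] [ 0.0003  0.0002 -0.0007]
```

Request:
servo_tool(series=[[[0, 0.006, 0.08, 0, 0, 0, 1], [0, 0.006, 0.16, 0, 0, 0, 1], [0, 0.006, 0.22, 0, 0, 0, 0.9], [0, 0.006, 0.242, 0, 0, 0, 0.8], [0, 0.006, 0.242, 0, 0, 0, 0.5], [0, 0.006, 0.242, 0, 0, 0, 0], [0, 0.006, 0.242, 0, 0, 0, 0], [0, 0.006, 0.242, 0, 0, 0, 0], [0, 0.006, 0.242, 0, 0, 0, 0], [0, 0.006, 0.242, 0, 0, 0, 0], [0, 0.006, 0.242, 0, 0, 0, 0]]], grip_force=45)

```text
time_s: 11.47
tool_pos: [0.47, 0.2224, -0.0224]
tool_rot: [179.9, 0.1, -177.3]
force: [-0.3, -4.4, 6.7]
grip_width: 0.0454
grasp_force: 45.0
```

```bash
python3 -c "
from h import *
st()
legs([(470,221,60,182.7),(570,110,60,188.6),(667,-2,60,188.6),(667,-2,-5,188.6)])"
```

```text
[ 0.47    0.2224 -0.0224] [ 1.799e+02  1.000e-01 -1.773e+02] [-0.3 -4.4  6.7] 0.0454 45.00360310077667 11.4667
(470, 221, 60, 182.7) [-0.    -0.004 -0.275] [0.0005 0.0007 0.0003]
(570, 110, 60, 188.6) [-0.316 -0.385 -0.   ] [-0.      0.     -0.0328]
(667, -2, 60, 188.6) [-0.264 -0.417 -0.   ] [0. 0. 0.]
(667, -2, -5, 188.6) [ 0.    -0.     0.217] [0. 0. 0.]
```

Request:
servo_tool(series=[[[0, 0, -0.05, 0, 0, 0, 0], [0, 0, -0.15, 0, 0, 0, 0], [0, 0, -0.24, 0, 0, 0, 0], [0, -0.003, -0.275, 0, 0, 0, 0], [0, -0.003, -0.275, 0, 0, 0, 0]]])

```text
time_s: 11.88
tool_pos: [0.4708, 0.2232, 0.0613]
tool_rot: [179.7, 0.3, -177.2]
force: [1.0, 0.7, -3.9]
grip_width: 0.0453
grasp_force: 45.0
```

Request:
servo_tool(series=[[[-0.04, -0.05, 0, 0, 0, -0.008, 0], [-0.1, -0.12, 0, 0, 0, -0.016, 0], [-0.16, -0.19, 0, 0, 0, -0.024, 0], [-0.21, -0.26, 0, 0, 0, -0.0328, 0], [-0.27, -0.32, 0, 0, 0, -0.0328, 0], [-0.316, -0.385, 0, 0, 0, -0.0328, 0]]])

```text
time_s: 12.38
tool_pos: [0.5688, 0.1102, 0.0561]
tool_rot: [179.9, -0.1, -171.3]
force: [0.6, 0.5, -4.1]
grip_width: 0.0454
grasp_force: 45.0
```

Request:
servo_tool(series=[[[-0.05, -0.08, 0, 0, 0, 0, 0], [-0.1, -0.16, 0, 0, 0, 0, 0], [-0.15, -0.24, 0, 0, 0, 0, 0], [-0.2, -0.32, 0, 0, 0, 0, 0], [-0.24, -0.38, 0, 0, 0, 0, 0], [-0.264, -0.417, 0, 0, 0, 0, 0], [-0.264, -0.417, 0, 0, 0, 0, 0], [-0.264, -0.417, 0, 0, 0, 0, 0], [-0.264, -0.417, 0, 0, 0, 0, 0]]])

```text
time_s: 13.13
tool_pos: [0.6649, 0.0017, 0.0572]
tool_rot: [179.8, -0.1, -171.2]
force: [-0.3, -0.3, -3.2]
grip_width: 0.0453
grasp_force: 45.0
```

```bash
python3 -c "
from h import *
st(); brass(.04,.13); st()
legs([(667,-2,-4,188.6)])"
```

```text
[0.6649 0.0017 0.0572] [ 1.798e+02 -1.000e-01 -1.712e+02] [-0.3 -0.3 -3.2] 0.0453 44.99887704849243 13.1333
wrist [295. 212.] 3007 z [0.0847 0.0867 0.1067] [array([641.1,  -0. ]), array([51.5, 40.5]), np.float64(8.6)]
wrist [235. 214.] 602 z [0.1052 0.1061 0.1068] [array([639.2, -23.6]), array([40.7,  4.7]), np.float64(9.3)]
wrist [274. 331.] 938 z [0.0948 0.1049 0.1063] [array([706.9,   7.6]), array([16.6, 45.3]), np.float64(8.4)]
[0.6651 0.002  0.0577] [ 1.798e+02 -1.000e-01 -1.712e+02] [ 0.1  0.4 -3.6] 0.0452 44.998857378959656 13.1833
(667, -2, -4, 188.6) [-0.005 -0.015  0.205] [ 0.0012 -0.0003  0.0011]
```

Request:
servo_tool(series=[[[-0.003, -0.008, 0.06, 0, 0, 0, 0], [-0.003, -0.008, 0.12, 0, 0, 0, 0], [-0.003, -0.008, 0.16, 0, 0, 0, 0], [-0.003, -0.008, 0.18, 0, 0, 0, 0], [-0.003, -0.008, 0.19, 0, 0, 0, 0], [-0.003, -0.008, 0.19, 0, 0, 0, 0], [-0.003, -0.008, 0.19, 0, 0, 0, 0], [-0.003, -0.008, 0.19, 0, 0, 0, 0]]])

```text
time_s: 13.85
tool_pos: [0.6686, -0.0025, 0.0028]
tool_rot: [179.9, 0.2, -171.3]
force: [0.6, -0.7, -4.5]
grip_width: 0.0455
grasp_force: 45.0
```

```bash
python3 -c "
from h import *
st(); brass(.04,.08);st()
legs([(667,-2,-11,188.6)])"
```

```text
[ 0.6686 -0.0025  0.0028] [ 179.9    0.2 -171.3] [ 0.6 -0.7 -4.5] 0.0455 44.998739361763 13.85
wrist [235. 213.] 609 z [0.0503 0.0511 0.0518] [array([642.7, -27.9]), array([41.5,  4.7]), np.float64(8.5)]
wrist [296. 199.] 1416 z [0.0494 0.051  0.052 ] [array([640.4,  -4.9]), array([44. , 40.4]), np.float64(8.8)]
wrist [276. 332.] 734 z [0.0432 0.0504 0.0516] [array([710.4,   2.9]), array([16.4, 44.9]), np.float64(7.5)]
[ 0.6685 -0.0026  0.0027] [ 179.9    0.2 -171.3] [-0.8  0.4 -3.9] 0.0455 44.998730421066284 13.9
(667, -2, -11, 188.6) [0.005 0.003 0.046] [0.0005 0.0009 0.0004]
```

Request:
servo_tool(series=[[[0.004, 0, 0.015, 0, 0, 0, 0], [0.004, 0, 0.03, 0, 0, 0, 0], [0.004, 0, 0.037, 0, 0, 0, 0], [0.004, 0, 0.041, 0, 0, 0, 0], [0.004, 0, 0.043, 0, 0, 0, 0], [0.004, 0, 0.045, 0, 0, 0, 0], [0.004, 0, 0.045, 0, 0, 0, 0], [0.004, 0, 0.045, 0, 0, 0, 0]]])

```text
time_s: 14.57
tool_pos: [0.6659, -0.0028, -0.0104]
tool_rot: [179.9, -0.0, -171.3]
force: [-4.9, 1.0, 6.5]
grip_width: 0.0456
grasp_force: 45.0
```

Request:
servo_tool(series=[[[0, 0, 0, 0, 0, 0, 0.62], [0, 0, 0, 0, 0, 0, 0.72], [0, 0, 0, 0, 0, 0, 0.72], [0, 0, 0, 0, 0, 0, 0.72], [0, 0, -0.05, 0, 0, 0, 0.72], [0, 0, -0.15, 0, 0, 0, 0.72], [0, 0, -0.25, 0, 0, 0, 0.72], [0, 0, -0.25, 0, 0, 0, 1], [0, 0, -0.25, 0, 0, 0, 1]]])

```text
time_s: 15.32
tool_pos: [0.6686, -0.0031, 0.0657]
tool_rot: [179.9, 0.3, -171.3]
force: [-0.8, 0.4, -0.5]
grip_width: 0.0691
grasp_force: 0.0
```

```bash
python3 -c "
from h import *
st(); brass(.02,.06,near=(667,0))
legs([(560,-35,60,130),(458,-69,50,76.5)])"
```

```text
[ 0.6686 -0.0031  0.0657] [ 179.9    0.3 -171.3] [-0.8  0.4 -0.5] 0.0691 0.0 15.3167
wrist [290. 165.] 716 z [0.0329 0.0361 0.0371] [array([634. ,  -5.1]), array([39.1, 40.5]), np.float64(8.3)]
wrist [249. 210.] 658 z [0.0352 0.036  0.0369] [array([667.5, -23.6]), array([99.5,  4.5]), np.float64(8.6)]
wrist [290. 258.] 528 z [0.0343 0.0359 0.0367] [array([693.1,   4. ]), array([42. , 40.1]), np.float64(8.6)]
(560, -35, 60, 130) [ 0.369 -0.052  0.011] [0.0009 0.0004 0.3259]
(458, -69, 50, 76.5) [ 0.132 -0.333  0.033] [-0.     -0.      0.2972]
```

Request:
servo_tool(series=[[[0.1, -0.014, 0.003, 0, 0, 0.04, 1], [0.2, -0.03, 0.006, 0, 0, 0.08, 1], [0.3, -0.045, 0.01, 0, 0, 0.12, 1], [0.369, -0.052, 0.011, 0, 0, 0.16, 1], [0.369, -0.052, 0.011, 0, 0, 0.2, 1], [0.369, -0.052, 0.011, 0, 0, 0.24, 1], [0.369, -0.052, 0.011, 0, 0, 0.28, 1], [0.369, -0.052, 0.011, 0, 0, 0.3259, 1], [0.369, -0.052, 0.011, 0, 0, 0.3259, 1], [0.369, -0.052, 0.011, 0, 0, 0.3259, 1]]])

```text
time_s: 16.2
tool_pos: [0.5584, -0.0349, 0.0584]
tool_rot: [-180.0, -0.1, 130.1]
force: [0.4, -0.4, 0.1]
grip_width: 0.0871
grasp_force: 0.0
```

Request:
servo_tool(series=[[[0.04, -0.1, 0.01, 0, 0, 0.04, 1], [0.08, -0.2, 0.02, 0, 0, 0.08, 1], [0.12, -0.3, 0.033, 0, 0, 0.12, 1], [0.132, -0.333, 0.033, 0, 0, 0.16, 1], [0.132, -0.333, 0.033, 0, 0, 0.2, 1], [0.132, -0.333, 0.033, 0, 0, 0.24, 1], [0.132, -0.333, 0.033, 0, 0, 0.28, 1], [0.132, -0.333, 0.033, 0, 0, 0.2972, 1], [0.132, -0.333, 0.033, 0, 0, 0.2972, 1], [0.132, -0.333, 0.033, 0, 0, 0.2972, 1]]])

```text
time_s: 17.03
tool_pos: [0.457, -0.0689, 0.0493]
tool_rot: [-180.0, -0.1, 76.7]
force: [-0.3, -0.1, -0.3]
grip_width: 0.0869
grasp_force: 0.0
```

```bash
python3 -c "
from h import *
st(); brass(.02,.034,near=(458,-69))
legs([(458,-69,-23.5,76.5)])"
```

```text
[ 0.457  -0.0689  0.0493] [-1.80e+02 -1.00e-01  7.67e+01] [-0.3 -0.1 -0.3] 0.0869 0.0 17.0333
wrist [278. 215.] 1885 z [0.0252 0.0261 0.0269] [array([459.1, -69.9]), array([99.9, 46.8]), np.float64(76.5)]
(458, -69, -23.5, 76.5) [-0.     0.003  0.243] [-0.0001 -0.0005  0.0011]
```

Request:
servo_tool(series=[[[-0.002, 0.007, 0.08, 0, 0, 0, 1], [-0.002, 0.007, 0.16, 0, 0, 0, 1], [-0.002, 0.007, 0.22, 0, 0, 0, 0.9], [-0.002, 0.007, 0.243, 0, 0, 0, 0.8], [-0.002, 0.007, 0.243, 0, 0, 0, 0.5], [-0.002, 0.007, 0.243, 0, 0, 0, 0], [-0.002, 0.007, 0.243, 0, 0, 0, 0], [-0.002, 0.007, 0.243, 0, 0, 0, 0], [-0.002, 0.007, 0.243, 0, 0, 0, 0], [-0.002, 0.007, 0.243, 0, 0, 0, 0]]])

```text
time_s: 17.92
tool_pos: [0.4594, -0.0696, -0.0224]
tool_rot: [180.0, -0.2, 76.5]
force: [-2.5, 0.2, 5.4]
grip_width: 0.0456
grasp_force: 45.0
```

```bash
python3 -c "
from h import *
st()
legs([(459,-70,70,76.5),(570,-80,70,40),(680,-90,70,8.6)])"
```

```text
[ 0.4594 -0.0696 -0.0224] [180.   -0.2  76.5] [-2.5  0.2  5.4] 0.0456 45.00017166137695 17.9167
(459, -70, 70, 76.5) [-0.001 -0.001 -0.308] [ 0.     -0.0009  0.0001]
(570, -80, 70, 40) [0.054 0.368 0.   ] [ 0.     -0.      0.2028]
(680, -90, 70, 8.6) [0.259 0.261 0.   ] [-0.     -0.      0.1744]
```

Request:
servo_tool(series=[[[0, 0, -0.05, 0, 0, 0, 0], [0, 0, -0.15, 0, 0, 0, 0], [0, 0, -0.25, 0, 0, 0, 0], [0, 0, -0.308, 0, 0, 0, 0], [0, 0, -0.308, 0, 0, 0, 0]]])

```text
time_s: 18.33
tool_pos: [0.4623, -0.0701, 0.0727]
tool_rot: [179.6, -0.3, 76.5]
force: [1.4, 0.5, -4.2]
grip_width: 0.0455
grasp_force: 45.0
```

Request:
servo_tool(series=[[[0.008, 0.05, 0, 0, 0, 0.03, 0], [0.017, 0.12, 0, 0, 0, 0.06, 0], [0.026, 0.18, 0, 0, 0, 0.09, 0], [0.036, 0.24, 0, 0, 0, 0.12, 0], [0.045, 0.3, 0, 0, 0, 0.15, 0], [0.05, 0.34, 0, 0, 0, 0.18, 0], [0.054, 0.368, 0, 0, 0, 0.2028, 0]]])

```text
time_s: 18.92
tool_pos: [0.5703, -0.08, 0.0668]
tool_rot: [-179.9, 0.1, 39.8]
force: [-0.5, 0.1, -3.7]
grip_width: 0.0455
grasp_force: 45.0
```

Request:
servo_tool(series=[[[0.05, 0.05, 0, 0, 0, 0.03, 0], [0.1, 0.1, 0, 0, 0, 0.06, 0], [0.15, 0.15, 0, 0, 0, 0.09, 0], [0.2, 0.2, 0, 0, 0, 0.12, 0], [0.24, 0.24, 0, 0, 0, 0.15, 0], [0.259, 0.261, 0, 0, 0, 0.1744, 0], [0.259, 0.261, 0, 0, 0, 0.1744, 0], [0.259, 0.261, 0, 0, 0, 0.1744, 0], [0.259, 0.261, 0, 0, 0, 0.1744, 0]]])

```text
time_s: 19.67
tool_pos: [0.6786, -0.09, 0.0675]
tool_rot: [-179.9, 0.1, 8.7]
force: [-0.0, -0.3, -3.9]
grip_width: 0.045
grasp_force: 45.0
```

```bash
python3 -c "
from h import *
st(); print(get_obs()['qpos'])
legs([(680,-90,3,8.6)])"
```

```text
[ 0.6786 -0.09    0.0675] [-1.799e+02  1.000e-01  8.700e+00] [-0.  -0.3 -3.9] 0.045 44.99627351760864 19.6667
[-22.5367078   30.93462011  38.70075388  86.62936111 -20.12589362
  69.69106323 -62.04026048]
(680, -90, 3, 8.6) [0.005 0.001 0.215] [-0.0007  0.0008  0.0005]
```

Request:
servo_tool(series=[[[0.003, 0, 0.06, 0, 0, 0, 0], [0.003, 0, 0.12, 0, 0, 0, 0], [0.003, 0, 0.17, 0, 0, 0, 0], [0.003, 0, 0.2, 0, 0, 0, 0], [0.003, 0, 0.215, 0, 0, 0, 0], [0.003, 0, 0.215, 0, 0, 0, 0], [0.003, 0, 0.215, 0, 0, 0, 0], [0.003, 0, 0.215, 0, 0, 0, 0]]])

```text
time_s: 20.33
tool_pos: [0.6821, -0.0901, 0.0059]
tool_rot: [-179.9, -0.2, 8.6]
force: [0.6, 0.6, -3.6]
grip_width: 0.0455
grasp_force: 45.0
```

```bash
python3 -c "
from h import *
st(); r=brass(.04,.08);st(); cv2.imwrite('pics/w6.png',r['frame'][:,:,::-1])
legs([(680,-90,-11,8.6)])"
```

```text
[ 0.6821 -0.0901  0.0059] [-179.9   -0.2    8.6] [ 0.6  0.6 -3.6] 0.0455 44.99630928039551 20.3333
wrist [243. 204.] 363 z [0.0504 0.0542 0.0552] [array([715.3, -68.6]), array([ 9.4, 28.2]), np.float64(74.4)]
wrist [311. 205.] 74 z [0.0534 0.0544 0.0552] [array([ 720.6, -103.2]), array([8.7, 5.6]), np.float64(31.6)]
wrist [313. 251.] 466 z [0.0534 0.0544 0.0551] [array([ 695.4, -108.2]), array([44.4,  6.5]), np.float64(8.1)]
wrist [238. 260.] 369 z [0.0537 0.0544 0.0551] [array([685. , -69.2]), array([39.5,  5. ]), np.float64(8.9)]
wrist [267. 333.] 126 z [0.0504 0.0536 0.0548] [array([638.2, -94.7]), array([26.,  6.]), np.float64(85.6)]
[ 0.6821 -0.09    0.006 ] [-179.9   -0.2    8.6] [ 0.8 -0.1 -4.4] 0.0453 44.99636650085449 20.3833
(680, -90, -11, 8.6) [-0.007 -0.001  0.057] [-0.0004 -0.0009  0.0001]
```

View pics/w6.png

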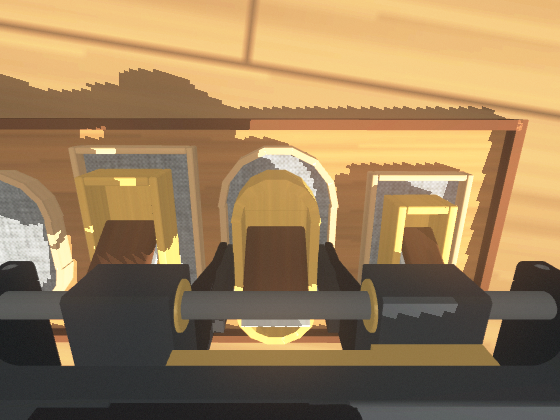

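Request:
servo_tool(series=[[[-0.004, 0, 0.02, 0, 0, 0, 0], [-0.005, 0, 0.037, 0, 0, 0, 0], [-0.006, 0, 0.046, 0, 0, 0, 0], [-0.006, 0, 0.051, 0, 0, 0, 0], [-0.006, 0, 0.053, 0, 0, 0, 0], [-0.006, 0, 0.055, 0, 0, 0, 0], [-0.006, 0, 0.056, 0, 0, 0, 0], [-0.006, 0, 0.056, 0, 0, 0, 0], [-0.006, 0, 0.056, 0, 0, 0, 0]]])

```text
time_s: 21.13
tool_pos: [0.6787, -0.0898, -0.0103]
tool_rot: [-179.8, 0.0, 8.6]
force: [-5.9, 1.0, 7.9]
grip_width: 0.0457
grasp_force: 45.0
```

Request:
servo_tool(series=[[[0, 0, 0, 0, 0, 0, 0.62], [0, 0, 0, 0, 0, 0, 0.72], [0, 0, 0, 0, 0, 0, 0.72], [0, 0, 0, 0, 0, 0, 0.72], [0, 0, -0.05, 0, 0, 0, 0.72], [0, 0, -0.15, 0, 0, 0, 0.72], [0, 0, -0.25, 0, 0, 0, 0.72], [0, 0, -0.25, 0, 0, 0, 1], [0, 0, -0.25, 0, 0, 0, 1]]])

```text
time_s: 21.88
tool_pos: [0.6816, -0.0908, 0.0666]
tool_rot: [-180.0, -0.4, 8.6]
force: [-0.7, -0.2, -0.0]
grip_width: 0.0693
grasp_force: 0.0
```

```bash
python3 -c "
from h import *
st(); brass(.02,.06,near=(680,-90))
legs([(472,-215,50,46.5)])"
```

```text
[ 0.6816 -0.0908  0.0666] [-180.    -0.4    8.6] [-0.7 -0.2 -0. ] 0.0693 0.0 21.8833
wrist [264. 178.] 657 z [0.0348 0.0359 0.0367] [array([709.7, -76.7]), array([26.3, 51.6]), np.float64(43.2)]
wrist [282. 242.] 1020 z [0.035  0.0361 0.0369] [array([670.4, -90.3]), array([86. , 46.4]), np.float64(8.5)]
(472, -215, 50, 46.5) [-0.748  0.307  0.046] [-2.000e-04 -1.100e-03 -2.105e-01]
```

Request:
servo_tool(series=[[[-0.1, 0.04, 0.0, 0, 0, -0.03, 1], [-0.22, 0.09, 0.01, 0, 0, -0.06, 1], [-0.34, 0.14, 0.02, 0, 0, -0.09, 1], [-0.46, 0.19, 0.03, 0, 0, -0.12, 1], [-0.58, 0.24, 0.046, 0, 0, -0.15, 1], [-0.68, 0.28, 0.046, 0, 0, -0.18, 1], [-0.748, 0.307, 0.046, 0, 0, -0.2105, 1], [-0.748, 0.307, 0.046, 0, 0, -0.2105, 1], [-0.748, 0.307, 0.046, 0, 0, -0.2105, 1], [-0.748, 0.307, 0.046, 0, 0, -0.2105, 1]]])

```text
time_s: 22.77
tool_pos: [0.4717, -0.214, 0.0485]
tool_rot: [-179.9, -0.1, 46.5]
force: [0.7, 0.3, 0.5]
grip_width: 0.0871
grasp_force: 0.0
```

```bash
python3 -c "
from h import *
st(); brass(.02,.034,near=(472,-215))
legs([(473,-215,-24,46.5)])"
```

```text
[ 0.4717 -0.214   0.0485] [-1.799e+02 -1.000e-01  4.650e+01] [0.7 0.3 0.5] 0.0871 0.0 22.7667
wrist [286. 205.] 789 z [0.0252 0.0261 0.027 ] [array([ 484.7, -216.7]), array([60.5, 33. ]), np.float64(83.3)]
wrist [268. 249.] 300 z [0.0255 0.0261 0.0269] [array([ 453.9, -226.3]), array([17.2, 38.8]), np.float64(1.6)]
(473, -215, -24, 46.5) [-0.001  0.005  0.242] [-0.0003 -0.0005  0.0003]
```

Request:
servo_tool(series=[[[-0.002, 0.005, 0.08, 0, 0, 0, 0.9], [-0.002, 0.005, 0.16, 0, 0, 0, 0.8], [-0.002, 0.005, 0.22, 0, 0, 0, 0.75], [-0.002, 0.005, 0.241, 0, 0, 0, 0.7], [-0.002, 0.005, 0.241, 0, 0, 0, 0.5], [-0.002, 0.005, 0.241, 0, 0, 0, 0], [-0.002, 0.005, 0.241, 0, 0, 0, 0], [-0.002, 0.005, 0.241, 0, 0, 0, 0], [-0.002, 0.005, 0.241, 0, 0, 0, 0], [-0.002, 0.005, 0.241, 0, 0, 0, 0]]], grip_force=35)

```text
time_s: 23.65
tool_pos: [0.473, -0.2163, -0.0225]
tool_rot: [180.0, -0.2, 46.5]
force: [0.5, -0.5, 2.2]
grip_width: 0.0335
grasp_force: 35.0
```

```bash
python3 -c "
from h import *
st()
legs([(473,-215,90,46.5),(560,-70,90,27),(655,85,90,8.6)])"
```

```text
[ 0.473  -0.2163 -0.0225] [180.   -0.2  46.5] [ 0.5 -0.5  2.2] 0.0335 34.994874000549316 23.65
(473, -215, 90, 46.5) [ 0.004 -0.003 -0.375] [ 0.0002 -0.001   0.    ]
(560, -70, 90, 27) [ 0.55  -0.122 -0.   ] [ 0.     -0.      0.1083]
(655, 85, 90, 8.6) [ 0.517 -0.317 -0.   ] [-0.     -0.      0.1022]
```

Request:
servo_tool(series=[[[0, 0, -0.05, 0, 0, 0, 0], [0, 0, -0.15, 0, 0, 0, 0], [0, 0, -0.26, 0, 0, 0, 0], [0, 0, -0.34, 0, 0, 0, 0], [0, 0, -0.375, 0, 0, 0, 0], [0, 0, -0.375, 0, 0, 0, 0]]])

```text
time_s: 24.15
tool_pos: [0.4737, -0.2169, 0.0913]
tool_rot: [179.8, -0.3, 46.5]
force: [-0.1, -0.1, -2.1]
grip_width: 0.0337
grasp_force: 35.0
```

Request:
servo_tool(series=[[[0.05, -0.011, 0, 0, 0, 0.012, 0], [0.13, -0.029, 0, 0, 0, 0.027, 0], [0.21, -0.047, 0, 0, 0, 0.042, 0], [0.29, -0.064, 0, 0, 0, 0.057, 0], [0.37, -0.082, 0, 0, 0, 0.072, 0], [0.45, -0.1, 0, 0, 0, 0.087, 0], [0.55, -0.122, 0, 0, 0, 0.1083, 0]]])

```text
time_s: 24.73
tool_pos: [0.5572, -0.0715, 0.0868]
tool_rot: [-179.8, 0.2, 26.8]
force: [-0.1, -1.4, -2.7]
grip_width: 0.0332
grasp_force: 35.0
```

Request:
servo_tool(series=[[[0.07, -0.043, 0, 0, 0, 0.015, 0], [0.14, -0.086, 0, 0, 0, 0.03, 0], [0.21, -0.129, 0, 0, 0, 0.045, 0], [0.28, -0.172, 0, 0, 0, 0.06, 0], [0.35, -0.215, 0, 0, 0, 0.075, 0], [0.42, -0.258, 0, 0, 0, 0.09, 0], [0.48, -0.294, 0, 0, 0, 0.1022, 0], [0.517, -0.317, 0, 0, 0, 0.1022, 0], [0.517, -0.317, 0, 0, 0, 0.1022, 0], [0.517, -0.317, 0, 0, 0, 0.1022, 0], [0.517, -0.317, 0, 0, 0, 0.1022, 0]]])

```text
time_s: 25.65
tool_pos: [0.6529, 0.0813, 0.0887]
tool_rot: [-180.0, 0.1, 8.5]
force: [0.4, 0.4, -2.6]
grip_width: 0.0333
grasp_force: 35.0
```

```bash
python3 -c "
from h import *
st()
legs([(655,85,6,8.6)])"
```

```text
[0.6529 0.0813 0.0887] [-1.8e+02  1.0e-01  8.5e+00] [ 0.4  0.4 -2.6] 0.0333 34.99206483364105 25.65
(655, 85, 6, 8.6) [ 0.009 -0.011  0.276] [-0.0001  0.0004 -0.0004]
```

Request:
servo_tool(series=[[[0.005, -0.009, 0.08, 0, 0, 0, 0], [0.005, -0.009, 0.15, 0, 0, 0, 0], [0.005, -0.009, 0.21, 0, 0, 0, 0], [0.005, -0.009, 0.25, 0, 0, 0, 0], [0.005, -0.009, 0.276, 0, 0, 0, 0], [0.005, -0.009, 0.276, 0, 0, 0, 0], [0.005, -0.009, 0.276, 0, 0, 0, 0], [0.005, -0.009, 0.276, 0, 0, 0, 0]]])

```text
time_s: 26.32
tool_pos: [0.6562, 0.0865, 0.0083]
tool_rot: [-179.9, -0.2, 8.6]
force: [0.1, 0.4, -2.6]
grip_width: 0.0338
grasp_force: 35.0
```

```bash
python3 -c "
from h import *
st(); r=brass(.04,.08);cv2.imwrite('pics/w7.png',r['frame'][:,:,::-1])
legs([(655,85,-11,8.6)])"
```

```text
[0.6562 0.0865 0.0083] [-179.9   -0.2    8.6] [ 0.1  0.4 -2.6] 0.0338 34.99227046966553 26.3167
wrist [254. 221.] 152 z [0.0544 0.0569 0.0575] [array([680.7, 100.9]), array([ 7.3, 16.5]), np.float64(66.3)]
wrist [249. 270.] 251 z [0.056  0.0568 0.0577] [array([652.8, 100.2]), array([25.1,  4.9]), np.float64(7.8)]
wrist [301. 272.] 188 z [0.056  0.0568 0.0575] [array([654.4,  71.5]), array([18.1,  4.8]), np.float64(8.8)]
(655, 85, -11, 8.6) [-0.005  0.005  0.064] [-0.0006 -0.001  -0.    ]
```

View pics/w7.png

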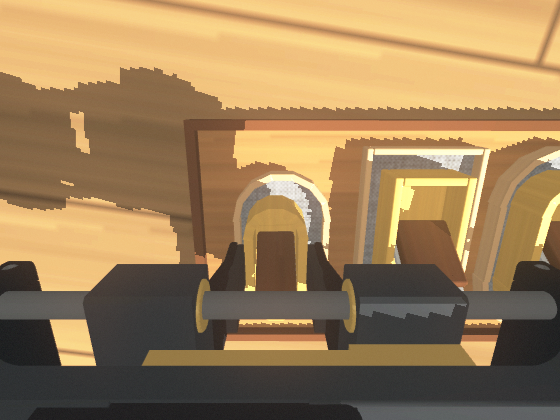

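Request:
servo_tool(series=[[[-0.004, 0.006, 0.02, 0, 0, 0, 0], [-0.005, 0.006, 0.04, 0, 0, 0, 0], [-0.005, 0.006, 0.052, 0, 0, 0, 0], [-0.005, 0.006, 0.058, 0, 0, 0, 0], [-0.005, 0.006, 0.061, 0, 0, 0, 0], [-0.005, 0.006, 0.063, 0, 0, 0, 0], [-0.005, 0.006, 0.064, 0, 0, 0, 0], [-0.005, 0.006, 0.064, 0, 0, 0, 0], [-0.005, 0.006, 0.064, 0, 0, 0, 0]]])

```text
time_s: 27.12
tool_pos: [0.6532, 0.0847, -0.0105]
tool_rot: [-179.8, 0.0, 8.6]
force: [-6.7, -1.3, 11.0]
grip_width: 0.0338
grasp_force: 35.0
```

Contact felt. Now I release, lift, and move clear to get an unobstructed overhead view.

Request:
servo_tool(series=[[[0, 0, 0, 0, 0, 0, 0.5], [0, 0, 0, 0, 0, 0, 0.6], [0, 0, 0, 0, 0, 0, 0.6], [0, 0, 0, 0, 0, 0, 0.6], [0, 0, -0.05, 0, 0, 0, 0.6], [0, 0, -0.15, 0, 0, 0, 0.6], [0, 0, -0.27, 0, 0, 0, 0.6], [0, 0, -0.4, 0, 0, 0, 1], [0, 0, -0.5, 0, 0, 0, 1], [0, 0, -0.5, 0, 0, 0, 1]]])

```text
time_s: 27.95
tool_pos: [0.6587, 0.0844, 0.1469]
tool_rot: [-179.9, -0.8, 8.6]
force: [1.4, -0.8, 0.1]
grip_width: 0.065
grasp_force: 0.0
```

Request:
servo_tool(series=[[[-0.1, -0.1, 0, 0, 0, 0, 1], [-0.2, -0.2, 0, 0, 0, 0, 1], [-0.3, -0.3, 0, 0, 0, 0, 1], [-0.4, -0.4, 0, 0, 0, 0, 1], [-0.4, -0.5, 0, 0, 0, 0, 1], [-0.4, -0.6, 0, 0, 0, 0, 1], [-0.4, -0.7, 0, 0, 0, 0, 1], [-0.4, -0.8, 0, 0, 0, 0, 1], [-0.4, -0.9, 0, 0, 0, 0, 1], [-0.4, -0.9, 0, 0, 0, 0, 1], [-0.4, -0.9, 0, 0, 0, 0, 1]]])

```text
time_s: 28.87
tool_pos: [0.4938, 0.3357, 0.1383]
tool_rot: [-179.9, -0.1, 8.8]
force: [0.3, -0.9, -0.4]
grip_width: 0.087
grasp_force: 0.0
```

```bash
python3 -c "
from h import *
st(); r=brass(.02,.06,name='top'); s=eyes.read_camera('scene')
a=cv2.resize(r['frame'][100:260,90:440],None,fx=1.6,fy=1.6);b=cv2.resize(s['frame'][160:370,100:450],(560,336))
cv2.imwrite('pics/f.png',np.vstack([a,b])[:,:,::-1])"
```

```text
[0.4938 0.3357 0.1383] [-1.799e+02 -1.000e-01  8.800e+00] [ 0.3 -0.9 -0.4] 0.087 0.0 28.8667
top [312. 151.] 177 z [0.0338 0.0379 0.0412] [array([677.8, -89.3]), array([98.4, 45.8]), np.float64(6.8)]
top [277. 157.] 176 z [0.0345 0.0381 0.042 ] [array([665.3,  -2.4]), array([100. ,  44.8]), np.float64(8.8)]
top [241. 162.] 127 z [0.0336 0.038  0.0419] [array([652.2,  85.3]), array([67.3, 33.7]), np.float64(8.1)]
top [422. 215.] 120 z [0.0223 0.0257 0.0298] [array([ 514.9, -360.7]), array([33.9, 67.8]), np.float64(83.0)]
top [251. 248.] 203 z [0.0229 0.0264 0.0298] [array([442.4,  64.3]), array([99.1, 44.9]), np.float64(56.6)]
```

View pics/f.png

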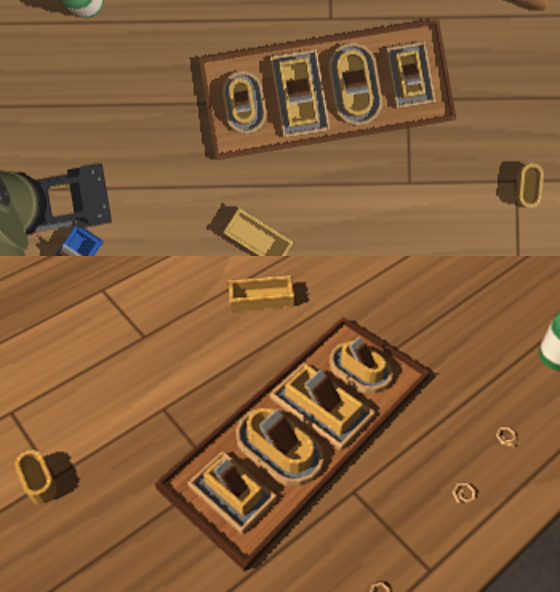

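All four planes sit flat in their matching bays (tops at z = 38 mm), and neither bare shell has moved. The gripper is open and clear, so I am handing in.

```bash
python3 -c "
from h import *
print(env.sign_off())"
```

```text
the job is handed in; nothing more can be done
None
```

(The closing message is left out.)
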